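# Seat the press air-speed screw, back it off a quarter turn and hold it

### The arm

A 6-joint arm with a two-finger parallel gripper is mounted at the origin on a cart in front of the work surface, level with it; the furniture and walls round the work are solid. World frame = base frame: x ahead of the robot, y to its left, z up, the work surface at z = 0. Lengths are in mm, angles in rad, forces in N, time in s.
With the tool pointing down it reaches from about 300 to 775 mm from the base axis. Payload 14.6 kg.
Tool frame: the origin (TCP) lies between the finger pads, 19 mm behind the fingertips; this is the grasp point; z points along the fingers, y is the line along which they close (so a half turn about z gives the same grasp; the last joint's range is limited). The gripper opens to 94 mm and grips with 3 to 60 N. Pads are 16 mm wide; open, the fingers measure 119 mm over their backs; the gripper's body (75 mm by 177 mm) begins 78 mm behind the grasp point.
Start: joints at [1.268, 0.3, 1.521, -0, 1.321, -0.067], TCP at [128.49, 534.771, 224.246] pointing down, gripper open.
Joint ranges: [-3.03, 3.03], [-0.79, 2.21], [0.23, 2.52], [-1.04, 4.18], [0, 3.07], [-2.55, 2.55]. Speed limits (rad/s): [2.22, 2.22, 2.57, 3.14, 3.14, 3.14].

### API

Orientations are given as [roll, pitch, yaw] about the fixed x, y, z axes, in that order (R = Rz(yaw) Ry(pitch) Rx(roll)).
In Python, from cell import manip gives the robot as it stands. The module is installed in compiled form; this text tells all that it offers.
- The arm moves only by the shell command python3 -m creep 'ROWS' [FORCE]. ROWS is JSON, a list of rows, each a list of 3 entries, a list of its own where there are three numbers: the opening, from -1 (shut) to 1 (fully open), then the shift along the tool's x, y, z in cm, then the turn about the tool's z in units of 5 degrees (1.0 is 5 degrees). In form: [[grip, [tx, ty, tz], roll], ...]. A call has 1 to 12 rows; each row is the pose to reach, as a shift and turn from the pose commanded when the call began, along the tool's axes at that moment; what a row does not reach only later rows make up. A row lasts 1/10 s, in which the tool goes at most 50 mm and 8.59 degrees, less where a joint would pass 70% of its speed; a pose out of reach is approached as far as the arm can. A call with a gripper value outside its range is refused whole. The fingers move at their own pace and stop on an object; FORCE is the grip in N (left out, the last holds). Time passes only in rows, so rows that repeat a pose let the fingers close. It gives the time, the measured TCP pose, the force, the opening and the grip force at its end, in the units of the state.
- manip.read_state(): the state, without advancing time (a new reading comes with each control period).
- manip.camera(name): name is "scene" or "top"; returns the picture (400x640x3 uint8, red, green, blue); there is no depth.
- manip.camera_params(name): a dict with "fovy" (degrees; the focal length in pixels is half the picture's height over the tangent of half this angle, whatever the lens; pixels are square), "cx", "cy" (the principal point, pixels), "origin" and "attitude" of the camera in the world. Camera axes: x right, y down, z forward; pixel columns grow to the right and rows downward; lengths in mm; the calibration is good to about 2 mm. A picture is of the moment at which its call begins. camera_params takes no time and is no camera call.
- manip.sign_off(): hands the job in; it is judged then, once.
The state is a dict: "clock": time; "joints": joint angles; "qd": joint speeds; "effort": joint torques, N m; "eef_pos": TCP position; "eef_rot": TCP orientation; "wrist_force": force on the tool from outside, world axes, zero at the start; "moment": the same for the moment, N m; "finger_gap": finger opening in mm; "finger_force": force on a finger pad.
Only numpy, scipy, OpenCV 4.12 (cv2) and the standard library are available. Lean on these libraries where they do the work, as an engineer would, in place of code of your own. Each camera call takes 0.05 s, during which the arm holds its last target. There are 200 camera calls.

### The job

Set the speed screw on the seam press's air panel: first swing the red shut-off lever a quarter turn clockwise, fully across the pipe to its stop, to shut off the air. Then turn the black winged knob clockwise until the screw seats, back it off a quarter turn anticlockwise, and finish still gripping the knob there so that I can nip up its lock nut. Leave the loose things round about (spanner, thread cones, needle box, chalk, pattern weight) where they are.

Things in the scene. Friction and masses are not known exactly. Their poses are not given: they have to be found in the camera images.
- air_panel: fixed air panel: grey plate 104 x 296 x 8 mm with an aluminium block (46 x 140, top 42 mm above the table), a gauge on its front, a steel ball valve. Origin: centre of the plate's underside, on the table; own x points away from the robot, y to its left end, z up. Screw axis at x 0, y +55 mm; lever pivot at x 0, y -78 mm. Apart from knob and lever nothing on it is higher than 60 mm
- shutoff (a joint): red lever of the ball valve, vertical axis. 0 = open: it points along the panel's own -y, in line with the pipe; grows clockwise seen from above; 1.571 = shut, hard stop: it points along the panel's own -x, across the pipe, towards the robot. Starts at 0 to 0.25. Stays where left; takes about 0.2 N m. Red sleeve 14 mm wide, 14 high, 52 long
- shutoff_grip (a point): centre of the lever's red sleeve, 56 mm from the pivot axis, 61 mm above the table (sleeve from 54 to 68 mm); moves with the lever; below the sleeve 10 mm are free at its inner end, 20 mm elsewhere
- shutoff_pivot (a point): point on the lever's pivot axis, at the height of the sleeve's centre
- speed_screw (a joint): speed screw, vertical axis. 0 = seated, hard stop; grows anticlockwise seen from above, as it is backed off (2 mm of rise a turn, under 0.1 N m to turn; stays where left). Starts 1.75 to 2.9 rad off its seat. Wanted at the end: a quarter turn, 1.571, off the seat
- speed_knob: black winged knob of the screw: a straight bar 46 mm long, 11 thick, 26 high (72 to 98 mm above the table) with parallel sides, on a hub of 25 mm diameter. Origin on the screw's axis, 64 mm above the table; own x along the bar, y across it, z up. A white line marks the half towards own -x; when seated it points along the panel's own -x, to the red tick of the white index plate
- speed_grip (a point): centre of the knob's bar, on the screw's axis, 85 mm above the table; the place to grip across the bar
- spanner_12: loose steel spanner, 26 x 161 x 9 mm, for the lock nut, lying before the panel; leave alone. Origin under its centre
- thread_cone_rust: rust thread cone, 57 x 71 x 85 mm, standing behind; leave alone. Origin under its centre
- thread_cone_white: white thread cone, 67 x 83 x 135 mm, standing behind; leave alone. Origin under its centre
- thread_cone_navy: navy thread cone, 63 x 78 x 105 mm, standing behind; leave alone. Origin under its centre
- needle_box: flat blue needle box, 38 x 58 x 12 mm, to the right; leave alone. Origin under its centre
- tailor_chalk: flat pink piece of tailor chalk, 37 x 44 x 8 mm, to the right; leave alone. Origin under its centre
- pattern_weight_1: green pattern weight, 38 x 85 x 27 mm, behind to the left; leave alone. Origin under its centre

How it is judged (in metres and radians):
On the way, in this order (a step that is already met when the one before it is completed fails the run):
1. the shut-off lever is swung across the pipe to its stop (within about 5 degrees) (value of joint shutoff above 1.48 rad), for 0.2 s.
2. the speed screw is turned in until it seats (within about 4 degrees), the lever still shut (value of joint speed_screw below 0.07 rad and value of joint shutoff above 1.48 rad), for 0.2 s.
At the end, for the whole second after the job is handed in: The shut-off lever is still at its stop (within about 5 degrees), the speed screw stands a quarter turn off its seat (within 17 degrees) and at rest, and the fingers are still gripping the winged knob (more than 3 N, TCP within 35 mm of the bar's centre) (value of joint speed_screw between 1.27 and 1.87 rad and velocity of joint speed_screw between -0.05 and 0.05 rad/s and value of joint shutoff above 1.48 rad and contact force between the fingers and speed_knob above 3 N and distance between the grasp point and speed_grip below 0.035 m); the arm keeps its last pose, push and grip.
It fails at once if one of the loose things round the work is moved by more than 30 mm or knocked over (distance of any of spanner_12, thread_cone_rust, thread_cone_white, thread_cone_navy, needle_box, tailor_chalk, pattern_weight_1 from where it was at the start of the episode above 0.03 m or angle between any of thread_cone_rust, thread_cone_white, thread_cone_navy, pattern_weight_1's own z axis and vertical above 0.5 rad).
It also fails if it takes over 58 s, if anything falls off the work surface, if the arm or the gripper's body presses on something with over 40 N, if the wrist force passes 120 N, or if a joint passes its speed limit or range.

## Working session

There is one attempt and no reset: what is moved stays moved. The work goes in short steps, Python scripts to look and compute and a shell command to move; the robot and the scene stay as the last step left them, time stands still between calls to the robot, and variables do not carry over. Pictures are saved under pics/ and viewed, at most 10 in all, crops included, and the job is handed in when it is done.

```bash
mkdir -p pics
python3 - <<'E'
from cell import manip
import cv2
for n in("scene","top"):
    cv2.imwrite(f"pics/{n}0.png",manip.camera(n)[:,:,::-1]); print(manip.camera_params(n))
print(manip.read_state())
E
```

```text
{'fovy': 57.78197574945892, 'cx': 316.58411048273837, 'cy': 199.27119073723392, 'origin': array([ 129.94869369, -902.66222824,  499.86075592]), 'attitude': array([-2.01940746,  0.00842276, -0.55917608])}
{'fovy': 53.70361631813888, 'cx': 316.001181902481, 'cy': 207.6137498313454, 'origin': array([ 428.72844513, -173.44111058, 1328.1027167 ]), 'attitude': array([-3.0216917 , -0.02526626, -1.5540827 ])}
{'clock': 0.1, 'joints': array([ 1.26840369e+00,  3.00405941e-01,  1.52151609e+00,  3.98779405e-06,
        1.32068602e+00, -6.66133275e-02]), 'qd': array([ 0.001762  , -0.00054488,  0.00118952,  0.00195647, -0.00199009,
        0.00207689]), 'effort': array([ 1.25610241e-03, -5.32648838e+01, -3.53285909e+01,  7.09965988e-02,
        2.34872400e-02, -7.58294777e-05]), 'eef_pos': array([128.42623135, 534.57802287, 223.74954905]), 'eef_rot': array([-3.14057976e+00, -7.14431999e-05,  2.90581232e+00]), 'wrist_force': array([-0.70343517, -0.00837849, -0.43174846]), 'moment': array([-0.00618088,  0.01539445,  0.04116663]), 'finger_force': 0.0, 'finger_gap': 94.10768667305547}
```

View pics/scene0.png

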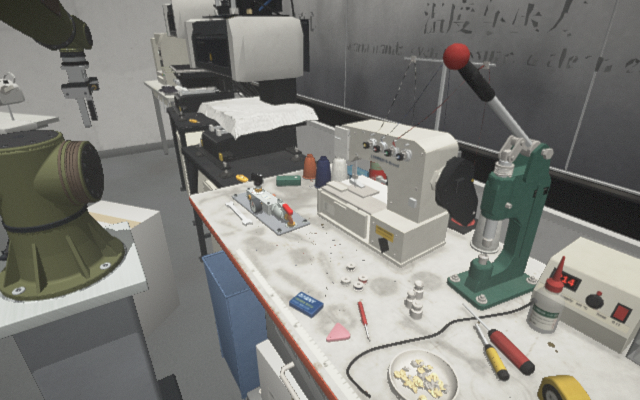

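View pics/top0.png

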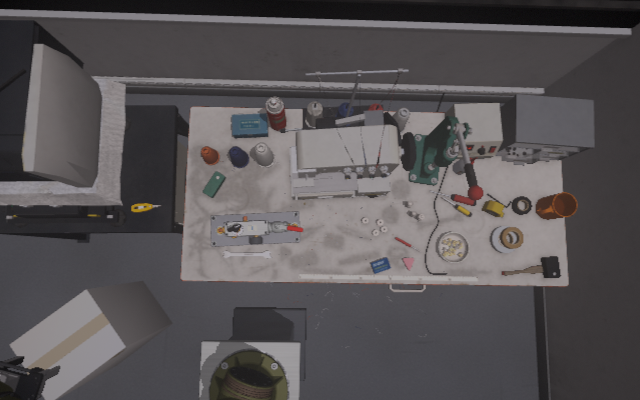

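The top view shows the panel around (255,228), with the lever's red end at about (293,229), the spanner in front at (247,254) and the cones behind. I'll enlarge both views.

Run:
```python
import cv2
a=cv2.imread("pics/top0.png")[200:270,200:310]; cv2.imwrite("pics/topc.png",cv2.resize(a,None,fx=7,fy=7,interpolation=cv2.INTER_CUBIC))
a=cv2.imread("pics/scene0.png")[165:245,220:320]; cv2.imwrite("pics/scenec.png",cv2.resize(a,None,fx=7,fy=7,interpolation=cv2.INTER_CUBIC))
```

```text
(no output)
```

View pics/topc.png

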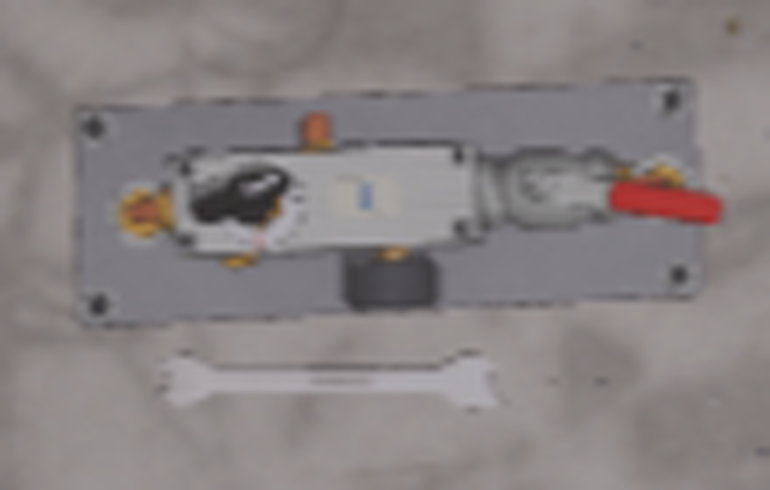

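View pics/scenec.png

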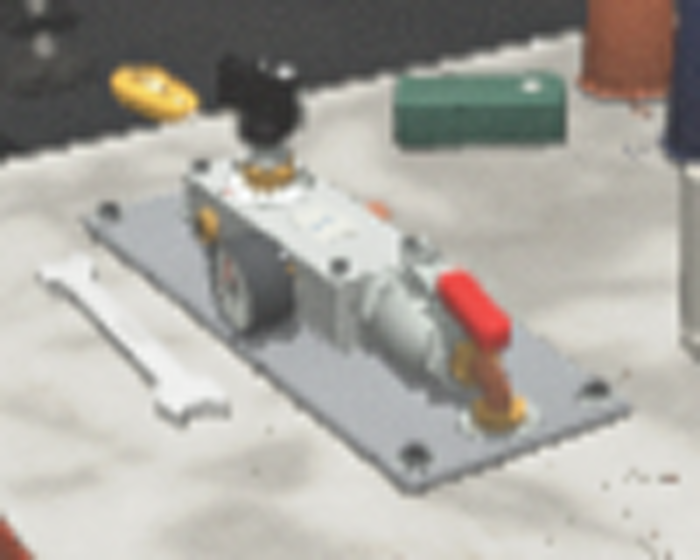

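The plate corners in the top crop are (78,105), (692,80), (700,296) and (82,326). The sleeve runs from (611,195) to (720,208). The knob bar runs from about (195,210) to (290,180). The spanner lies at (165–495, 381). The scene crop agrees with this.

```bash
cat > h.py <<'E'
import numpy as np
from scipy.spatial.transform import Rotation as Ro
from cell import manip
def ray(n,u,v,z):
    p=manip.camera_params(n); f=200/np.tan(np.radians(p["fovy"]/2))
    d=Ro.from_euler('xyz',p["attitude"]).as_matrix()@[(u-p["cx"])/f,(v-p["cy"])/f,1]
    o=p["origin"]; return o+d*(z-o[2])/d[2]
def tc(u,v,z): return ray("top",200+(u+.5)/7-.5,200+(v+.5)/7-.5,z)
def sc(u,v,z): return ray("scene",220+(u+.5)/7-.5,165+(v+.5)/7-.5,z)
E
python3 - <<'E'
from h import *
np.set_printoptions(precision=1,suppress=True)
C=[tc(*c,8) for c in[(78,105),(692,80),(700,296),(82,326)]]
print(C,[np.linalg.norm(C[i]-C[i-1]) for i in range(4)])
c=sum(C)/4; y=(C[0]+C[3]-C[1]-C[2])[:2]; y/=np.linalg.norm(y); x=np.array([y[1],-y[0]])
print("c",c,"yaw",np.arctan2(x[1],x[0]))
S=[sc(*k,8) for k in[(85,225),(632,405),(415,488)]];print("scene",S)
piv=c[:2]-78*y; scr=c[:2]+55*y; print("piv",piv,"screw",scr)
a,b=tc(611,195,66),tc(720,208,64); print("sleeve",a,b,"mid-piv",np.linalg.norm((a+b)[:2]/2-piv)); d=(b-a)[:2]
for d in((b-a)[:2],(a+b)[:2]/2-piv): print("lever ang cw", -(np.arctan2(d[1],d[0])-np.arctan2(-y[1],-y[0])))
k1,k2=tc(195,210,98),tc(290,180,98); print("knob",k1,k2,(k1+k2)/2); print("bar world ang",np.arctan2(*(k2-k1)[1::-1]),"panel yaw",np.arctan2(x[1],x[0]))
print("scene knob", sc(258,90,90), "scene sleeve",sc(475,305,66)); print("spanner",tc(165,380,5),tc(495,382,5))
E
```

```text
[array([558. , 146.9,   8. ]), array([ 575.7, -145.3,    8. ]), array([ 472.5, -151.4,    8. ]), array([453.2, 139.9,   8. ])] [np.float64(105.01454445792348), np.float64(292.6974026368658), np.float64(103.42659931083462), np.float64(291.9213245044275)]
c [514.9  -2.5   8. ] yaw 0.06323430940004603
scene [array([451.5, 129.4,   8. ]), array([ 574.7, -149.2,    8. ]), array([ 474.2, -159.2,    8. ])]
piv [519.8 -80.3] screw [511.4  52.4]
sleeve [ 515.8 -110.8   66. ] [ 510.9 -160.6   64. ] mid-piv 55.73711061410293
lever ang cw 0.16113772354695466
lever ang cw 0.17965790525176906
knob [503.5  71.3  98. ] [517.6  30.   98. ] [510.6  50.7  98. ]
bar world ang -1.242575432385568 panel yaw 0.06323430940004603
scene knob [507.8  46.9  90. ] scene sleeve [ 512.2 -140.4   66. ]
spanner [428.6 100.4   5. ] [430.3 -55.1   5. ]
```

```bash
cat >> h.py <<'E'
def go(x,y,z,yaw):
    s=manip.read_state(); R=Ro.from_euler('xyz',s["eef_rot"]).as_matrix()
    t=R.T@(np.array([x,y,z])-s["eef_pos"])/10
    w=(yaw-s["eef_rot"][2]+np.pi)%(2*np.pi)-np.pi
    print("shift cm",t.round(2),"roll",round(-np.degrees(w)/5,2))
def st():
    s=manip.read_state()
    for k in("clock","eef_pos","eef_rot","wrist_force","moment","finger_gap","finger_force"): print(k,np.round(s[k],3))
    print("j6",s["joints"][5].round(2))
E
python3 - <<'E'
from h import *
go(512,-134,180,1.467)
b=ray("scene",320,211,0); print("bed base corner",b)   # left end of machine bed, bottom
p=manip.camera_params("scene"); 
for z in(50,70,90,110): print(z,ray("scene",318,192,z),ray("top",292,197,z))
E
```

```text
shift cm [-52.91 -56.04   4.43] roll 16.49
bed base corner [643.0887334  -93.93827398   0.        ]
50 [652.64815867 -68.2430392   50.        ] [ 616.63421232 -124.19762377   50.        ]
70 [ 629.40988068 -105.33981539   70.        ] [ 613.69382631 -124.96819543   70.        ]
90 [ 606.1716027  -142.43659159   90.        ] [ 610.7534403 -125.7387671   90.       ]
110 [ 582.93332472 -179.53336778  110.        ] [ 607.8130543  -126.50933876  110.        ]
```

```bash
python3 -m creep '[[1,[-3.5,-3.7,0],1],[1,[-7,-7.4,0],2],[1,[-10,-10.6,0],3],[1,[-13,-13.8,0],4],[1,[-16,-17,0],5],[1,[-19,-20,0],6],[1,[-22,-23.2,0],7],[1,[-25,-26.4,0],8],[0.5,[-28,-29.6,0],8.5],[0,[-28,-29.6,0],8.5],[-0.2,[-28,-29.6,0],8.5]]'; python3 -c "
from h import *
go(512,-134,130,1.467)"
```

```text
clock: 1.2
eef_pos: [331.7, 181.1, 224.1]
eef_rot: [-3.141, -0.0, 2.162]
wrist_force: [0.2, 0.3, 0.2]
finger_gap: 73.6
finger_force: 0.0
shift cm [-36.21  -2.59   9.41] roll 7.96
```

```bash
python3 -m creep '[[-0.2,[-4,-0.3,0],0.9],[-0.2,[-8,-0.6,0],1.8],[-0.2,[-12,-0.9,0],2.7],[-0.2,[-16,-1.2,0],3.6],[-0.2,[-20,-1.5,0],4.5],[-0.2,[-24,-1.7,0],5.4],[-0.2,[-28,-2,0],6.3],[-0.2,[-32,-2.3,2],7.2],[-0.2,[-36.2,-2.6,6],8],[-0.2,[-36.2,-2.6,9.4],8],[-0.2,[-36.2,-2.6,9.4],8]]'
python3 - <<'E'
from h import *
import cv2
go(512,-134,65,1.467)
a=manip.camera("scene")[110:245,220:400]; cv2.imwrite("pics/s1.png",cv2.resize(a[:,:,::-1],None,fx=4.4,fy=4.4,interpolation=cv2.INTER_CUBIC))
E
```

```text
clock: 2.3
eef_pos: [510.7, -131.6, 125.4]
eef_rot: [-3.133, -0.002, 1.467]
wrist_force: [-0.2, 1.2, -0.3]
finger_gap: 37.5
finger_force: 0.0
shift cm [-0.24  0.2   6.04] roll 0.0
```

View pics/s1.png

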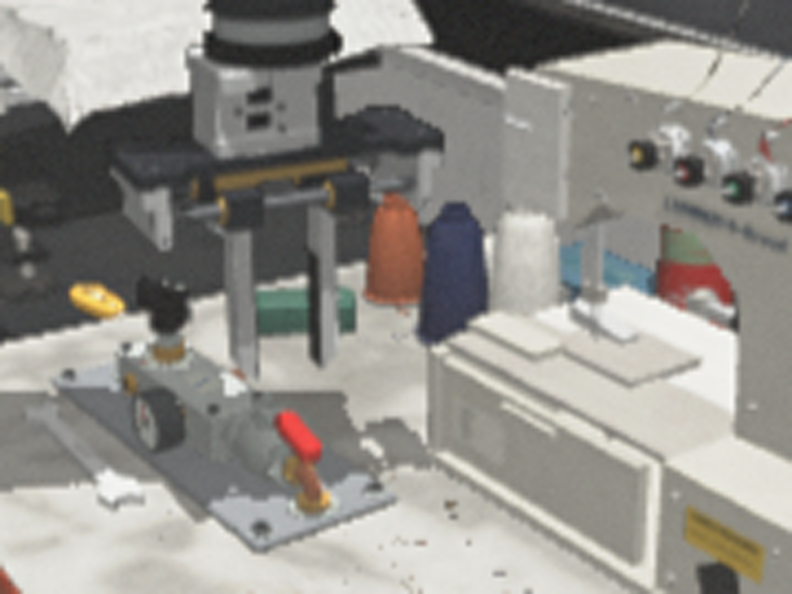

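The open fingers, with tips at (245,370) and (320,360), are above and either side of the red sleeve at (298,435). Nothing obstructs the way down, so I'll descend and close lightly.

```bash
python3 -m creep '[[-0.2,[-0.2,0.2,2],0],[-0.2,[-0.2,0.2,4],0],[-0.2,[-0.2,0.2,6],0],[-0.2,[-0.2,0.2,6],0],[-0.9,[-0.2,0.2,6],0],[-0.9,[-0.2,0.2,6],0],[-0.9,[-0.2,0.2,6],0],[-0.9,[-0.2,0.2,6],0],[-0.9,[-0.2,0.2,6],0]]' 8
python3 - <<'E'
from h import *
st()
s=manip.read_state(); p=s["eef_pos"][:2]
piv=np.array([519.8,-80.3]); d=p-piv; print("ang",np.arctan2(d[1],d[0])+1.508, np.hypot(*d))
E
```

```text
clock: 3.25
eef_pos: [514.7, -135.3, 71.4]
eef_rot: [3.14, 0.0, 1.466]
wrist_force: [-1.3, 2.0, 7.5]
finger_gap: 13.8
finger_force: 8.0
clock 3.25
eef_pos [ 514.695 -135.323   71.353]
eef_rot [3.14  0.    1.466]
wrist_force [-1.276  1.99   7.473]
moment [ 0.363  0.342 -0.061]
finger_gap 13.788
finger_force 7.982
j6 -0.22
ang -0.15531142989041014 55.25922887557432
```

```bash
python3 -m creep '[[-0.9,[0.05,-0.72,0],1.5],[-0.9,[0.19,-1.44,0],3],[-0.9,[0.42,-2.12,0],4.5],[-0.9,[0.74,-2.78,0],6],[-0.9,[1.15,-3.38,0],7.5],[-0.9,[1.63,-3.92,0],9],[-0.9,[2.17,-4.4,0],10.5],[-0.9,[2.78,-4.81,0],12],[-0.9,[3.43,-5.13,0],13.5],[-0.9,[4.11,-5.36,0],15],[-0.9,[4.11,-5.36,0],15]]' 8
python3 - <<'E'
from h import *
st()
p=manip.read_state()["eef_pos"][:2]
piv=np.array([519.8,-80.3]); d=p-piv; print("q from pos",(-1.508-np.arctan2(d[1],d[0]))%(2*np.pi), np.hypot(*d)); print("q from yaw",.063+1.5708-manip.read_state()["eef_rot"][2])
E
```

```text
clock: 4.35
eef_pos: [466.5, -88.4, 71.4]
eef_rot: [3.141, -0.004, 0.152]
wrist_force: [5.6, 1.5, 3.2]
finger_gap: 13.9
finger_force: 8.0
clock 4.35
eef_pos [466.461 -88.4    71.411]
eef_rot [ 3.141 -0.004  0.152]
wrist_force [5.612 1.505 3.212]
moment [ 0.305 -0.863 -0.117]
finger_gap 13.903
finger_force 8.023
j6 1.15
q from pos 1.4828879078940824 53.9501794389606
q from yaw 1.481533140023797
```

```bash
python3 -m creep '[[-0.9,[0.02,-0.24,0],0.5],[-0.9,[0.03,-0.48,0],1],[-0.9,[0.05,-0.72,0],1.5],[-0.9,[0.06,-0.85,0],1.5],[-0.9,[0.06,-0.85,0],1.5]]' 8
python3 - <<'E'
from h import *
st()
p=manip.read_state()["eef_pos"][:2]
piv=np.array([519.8,-80.3]); d=p-piv; print("q from pos",(-1.508-np.arctan2(d[1],d[0]))%(2*np.pi), np.hypot(*d)); print("q from yaw",.063+1.5708-manip.read_state()["eef_rot"][2])
E
```

```text
clock: 4.85
eef_pos: [466.2, -82.1, 71.5]
eef_rot: [3.138, -0.005, 0.026]
wrist_force: [6.1, -14.7, -1.1]
finger_gap: 18.0
finger_force: 8.1
clock 4.85
eef_pos [466.152 -82.141  71.485]
eef_rot [ 3.138 -0.005  0.026]
wrist_force [  6.127 -14.735  -1.1  ]
moment [-3.006 -1.129  0.171]
finger_gap 17.961
finger_force 8.122
j6 1.3
q from pos 1.5992890484984934 53.67918489456247
q from yaw 1.607465377239187
```

The lever is hard against its stop: 15 N of reaction, with the angle at about 1.6 from both estimates. Next I hold briefly, open and lift.

```bash
python3 -m creep '[[-0.9,[0,0,0],0],[-0.9,[0,0,0],0],[0,[0,0.2,0],0],[0,[0,0.2,0],0],[0,[0,0.2,-3],0],[0,[0,0.2,-7],0],[0,[0,0.2,-10],0],[0,[0,0.2,-10],0]]'
python3 - <<'E'
from h import *
import cv2
go(511,51.5,150,1.9)
a=manip.camera("top"); cv2.imwrite("pics/t2f.png",a[:,:,::-1]); a=a[195:275,200:320]
cv2.imwrite("pics/t2.png",cv2.resize(a[:,:,::-1],None,fx=6.6,fy=6.6,interpolation=cv2.INTER_CUBIC))
E
```

```text
clock: 5.65
eef_pos: [465.9, -82.5, 174.1]
eef_rot: [3.14, -0.006, 0.026]
wrist_force: [0.4, 0.5, -0.2]
finger_gap: 46.9
finger_force: 0.0
shift cm [  4.85 -13.28   2.41] roll -21.47
```

View pics/t2.png

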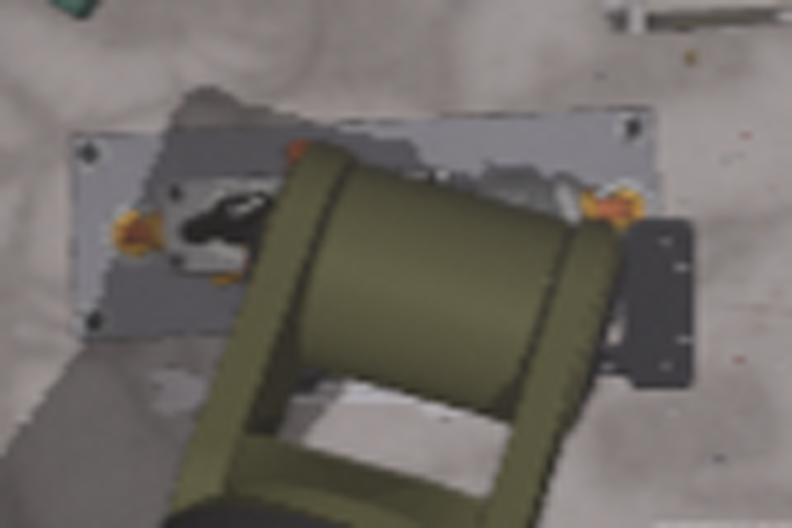

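The arm now hides the lever, but nothing red is left at its old place along the pipe (600,205). The knob is at (230,215), unmoved. Next I go above the knob.

```bash
python3 -m creep '[[0,[0.5,-1.3,0],-1.7],[0,[1,-2.6,0],-3.4],[0,[1.5,-4,0],-5.1],[0,[2,-5.4,0],-6.8],[0,[2.5,-6.8,0],-8.5],[0,[3,-8.2,0],-10.2],[0,[3.5,-9.6,0],-11.9],[0,[4,-11,0],-13.6],[0,[4.5,-12.4,0],-15.3],[0,[4.85,-13.3,0],-17],[0,[4.85,-13.3,0],-18.7],[0,[4.85,-13.3,0],-20.2]]'
python3 - <<'E'
from h import *
import cv2
go(511,51.5,85,1.9)
a=manip.camera("scene")[100:220,210:370]
cv2.imwrite("pics/s2.png",cv2.resize(a[:,:,::-1],None,fx=4.9,fy=4.9,interpolation=cv2.INTER_CUBIC))
E
```

```text
clock: 6.9
eef_pos: [508.9, 52.3, 168.7]
eef_rot: [-3.139, -0.001, 1.795]
wrist_force: [-0.6, -0.2, -0.1]
finger_gap: 46.7
finger_force: 0.0
shift cm [-0.13  0.21  8.36] roll -1.2
```

View pics/s2.png

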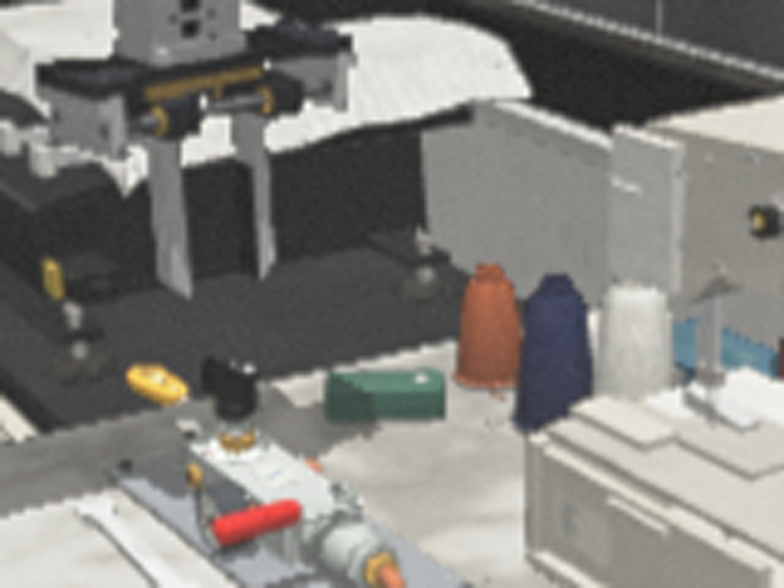

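The lever now lies across the pipe (215–300, 520). The fingers straddle the knob at (230,385). I'll descend and grip.

```bash
python3 -m creep '[[0,[-0.1,0.2,2.5],-1],[0,[-0.1,0.2,5],-1],[0,[-0.1,0.2,7],-1],[0,[-0.1,0.2,8.4],-1],[0,[-0.1,0.2,8.4],-1],[-1,[-0.1,0.2,8.4],-1],[-1,[-0.1,0.2,8.4],-1],[-1,[-0.1,0.2,8.4],-1],[-1,[-0.1,0.2,8.4],-1],[-1,[-0.1,0.2,8.4],-1],[-1,[-0.1,0.2,8.4],-1]]' 25; python3 -c "
from h import *
st()"
```

```text
clock: 8.05
eef_pos: [512.4, 51.4, 86.9]
eef_rot: [3.139, 0.0, 1.876]
wrist_force: [4.9, 2.0, 0.8]
finger_gap: 23.3
finger_force: 25.0
clock 8.05
eef_pos [512.397  51.441  86.885]
eef_rot [3.139 0.    1.876]
wrist_force [4.851 2.038 0.827]
moment [ 0.326 -0.946 -0.007]
finger_gap 23.302
finger_force 25.0
j6 -0.28
```

The gap of 23 mm shows the tips are on the 25 mm hub, not the bar. I'll open, rise 8 mm and regrip.

```bash
python3 -m creep '[[-0.2,[0,0,0],0],[-0.2,[0,0,0],0],[-0.2,[0,0,-0.8],0],[-0.2,[0,0,-0.8],0],[-1,[0,0,-0.8],0],[-1,[0,0,-0.8],0],[-1,[0,0,-0.8],0],[-1,[0,0,-0.8],0],[-1,[0,0,-0.8],0],[-1,[0,0,-0.8],0]]' 25; python3 -c "
from h import *
st()"
```

```text
clock: 9.05
eef_pos: [512.4, 51.3, 94.2]
eef_rot: [3.14, 0.001, 1.876]
wrist_force: [5.6, 0.8, -3.4]
finger_gap: 10.8
finger_force: 24.9
clock 9.05
eef_pos [512.399  51.33   94.236]
eef_rot [3.140e+00 1.000e-03 1.876e+00]
wrist_force [ 5.552  0.802 -3.389]
moment [-0.004 -1.17   0.031]
finger_gap 10.817
finger_force 24.906
j6 -0.28
```

```bash
python3 -m creep '[[-1,[0,0,0],1.6],[-1,[0,0,0],3.2],[-1,[0,0,0],4.8],[-1,[0,0,0],6.4],[-1,[0,0,0],8],[-1,[0,0,0],9.6],[-1,[0,0,0],11.2],[-1,[0,0,0],12.8],[-1,[0,0,0.05],14.4],[-1,[0,0,0.05],16],[-1,[0,0,0.05],17.6],[-1,[0,0,0.05],17.6]]' 25; python3 -c "
from h import *
st()"
```

```text
clock: 10.25
eef_pos: [511.4, 51.9, 93.6]
eef_rot: [-3.14, 0.0, 0.335]
wrist_force: [-2.2, 5.0, 1.3]
finger_gap: 10.7
finger_force: 24.9
clock 10.25
eef_pos [511.393  51.88   93.617]
eef_rot [-3.14   0.     0.335]
wrist_force [-2.198  5.04   1.313]
moment [1.002 0.465 0.034]
finger_gap 10.707
finger_force 24.937
j6 1.26
```

```bash
python3 -m creep '[[-1,[0,0,0],1],[-1,[0,0,0],2],[-1,[0,0,0],2.6],[-1,[0,0,0],2.6]]' 25; python3 -c "
from h import *
st()"; python3 -m creep '[[-1,[0,0,0],0.5],[-1,[0,0,0],0.5],[-1,[0,0,0],0.5]]' 25; python3 -c "
from h import *
st()"
```

```text
clock: 10.65
eef_pos: [511.4, 52.1, 93.6]
eef_rot: [-3.14, 0.001, 0.112]
wrist_force: [-1.0, 5.8, 0.7]
finger_gap: 10.7
finger_force: 25.0
clock 10.65
eef_pos [511.356  52.066  93.56 ]
eef_rot [-3.14e+00  1.00e-03  1.12e-01]
wrist_force [-0.98   5.795  0.665]
moment [ 1.312  0.526 -0.047]
finger_gap 10.691
finger_force 24.96
j6 1.49
clock: 10.95
eef_pos: [511.3, 52.1, 93.6]
eef_rot: [-3.14, 0.001, 0.07]
wrist_force: [-1.2, 7.6, -0.3]
finger_gap: 10.9
finger_force: 25.0
clock 10.95
eef_pos [511.338  52.095  93.551]
eef_rot [-3.14e+00  1.00e-03  7.00e-02]
wrist_force [-1.193  7.563 -0.274]
moment [ 1.399  0.465 -0.031]
finger_gap 10.946
finger_force 24.968
j6 1.53
```

```bash
for i in 1; do python3 -m creep '[[-1,[0,0,0],0.5],[-1,[0,0,0],0.5],[-1,[0,0,0],0.5]]' 25; python3 -c "
from h import *
st()"; done; python3 -m creep '[[-1,[0,0,0],0.5],[-1,[0,0,0],0.5],[-1,[0,0,0],0.5]]' 25; python3 -c "
from h import *
st()"
```

```text
clock: 11.25
eef_pos: [511.4, 52.1, 93.5]
eef_rot: [-3.14, 0.001, 0.027]
wrist_force: [-2.2, 7.3, -0.2]
finger_gap: 11.2
finger_force: 25.1
clock 11.25
eef_pos [511.373  52.061  93.549]
eef_rot [-3.14e+00  1.00e-03  2.70e-02]
wrist_force [-2.162  7.323 -0.16 ]
moment [1.358 0.401 0.299]
finger_gap 11.157
finger_force 25.073
j6 1.57
clock: 11.55
eef_pos: [511.4, 52.1, 93.6]
eef_rot: [-3.141, 0.001, -0.016]
wrist_force: [-1.9, 7.0, -0.2]
finger_gap: 11.2
finger_force: 26.1
clock 11.55
eef_pos [511.382  52.057  93.555]
eef_rot [-3.141e+00  1.000e-03 -1.600e-02]
wrist_force [-1.857  6.957 -0.165]
moment [1.289 0.431 0.494]
finger_gap 11.244
finger_force 26.061
j6 1.62
```

The screw is seated: the moment has risen to 0.5 N m and the yaw matches the panel's. I back off to a yaw of about 1.626, which is 18.8 units.

```bash
python3 -m creep '[[-1,[0,0,0],0],[-1,[0,0,0],-1.5],[-1,[0,0,0],-3],[-1,[0,0,0],-4.6],[-1,[0,0,0],-6.2],[-1,[0,0,0],-7.8],[-1,[0,0,0],-9.4],[-1,[0,0,0],-11],[-1,[0,0,0],-12.6],[-1,[0,0,0],-14.2],[-1,[0,0,-0.03],-15.8],[-1,[0,0,-0.03],-17.3]]' 25; python3 -m creep '[[-1,[0,0,0],-0.8],[-1,[0,0,0],-1.5],[-1,[0,0,0],-1.5],[-1,[0,0,0],-1.5],[-1,[0,0,0],-1.5],[-1,[0,0,0],-1.5]]' 25
python3 - <<'E'
from h import *
import cv2
st()
a=manip.camera("scene")[120:240,210:370]
cv2.imwrite("pics/s3.png",cv2.resize(a[:,:,::-1],None,fx=4.9,fy=4.9,interpolation=cv2.INTER_CUBIC))
E
```

```text
clock: 12.75
eef_pos: [512.1, 51.3, 94.1]
eef_rot: [3.14, -0.0, 1.498]
wrist_force: [3.8, 0.9, -1.4]
finger_gap: 10.8
finger_force: 25.0
clock: 13.35
eef_pos: [512.2, 51.3, 94.1]
eef_rot: [3.14, 0.0, 1.621]
wrist_force: [5.0, 2.0, -1.8]
finger_gap: 11.1
finger_force: 25.0
clock 13.35
eef_pos [512.217  51.323  94.138]
eef_rot [3.14  0.    1.621]
wrist_force [ 5.028  1.965 -1.754]
moment [ 0.173 -0.996  0.127]
finger_gap 11.072
finger_force 24.955
j6 -0.02
```

View pics/s3.png

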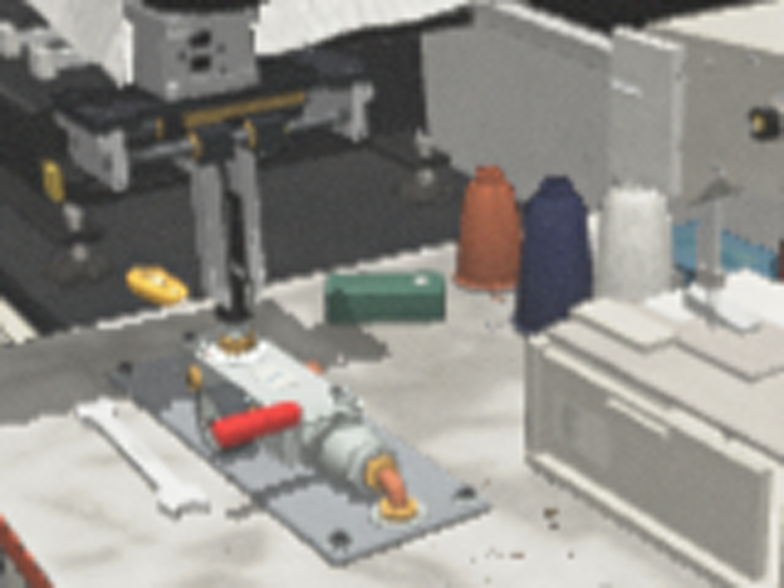

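The knob is gripped at (235,290), a quarter turn off its seat. The lever lies across the pipe and the loose things haven't moved.

```bash
python3 -c "
from cell import manip
print(manip.sign_off())"
```

```text
the job is handed in; nothing more can be done
None
```

The air lever is shut against its stop, and the speed screw was seated and then backed off a quarter turn (about 1.56 rad by tool angle); the gripper still holds the knob at 25 N, and I handed the job in at about 13.4 s (no verdict was returned).

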